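# Park the white canister against the orange flip stop

### The job

Flip the orange stop flag all the way down across the wooden runner, then slide the white canister along the runner until it rests against that flag, ready for filling. Keep the canister upright and on the runner the whole time, and leave the grey stop flag standing up.

Things in the scene. Friction and masses are not known exactly. Their poses are not given: they have to be found in the camera images.
- runner: Fixed wooden lane: board 106 wide (x), 500 long (y), 9 mm thick; two rails along it 12 wide, tops 24 mm above the underside, 78 mm apart. Origin mid-underside; z up, y along the lane, x across it, away from the robot. An orange and a grey flip stop are clamped on the rail nearer the robot, 165 to 195 mm from the middle towards opposite ends (which where varies), hinge pins at x = -50, z = 32 mm.
- canister: White ceramic canister with white ribbed twist cap, 68 mm diameter, 80 mm tall, 0.26 to 0.48 kg. Loose, stands on the board between the rails (5 mm play each side) near mid-lane, between the stops. Origin at the centre of its underside, z up. Against the lowered flag its centre is 46 mm from orange_tip along the lane. Not the blue canister off the lane.
- orange_tip (a point): Centre of the orange flag's free end: a bar 24 wide (along the lane), 16 mm thick, this end 95 mm from its pin, which runs along the lane. Site y = lane's y, z out along the bar. Starts up, leaning 17 to 35 deg back to the robot; push it over, away from the robot, till level on the far rail (hard limit; bar 24 to 40 mm above runner's underside). Stiff hinge, 0.035 N m: stays where left.
- grey_tip (a point): Centre of the free end of the grey flag: an identical flip stop towards the other end of the lane, also standing up, leaning 20 to 35 degrees back towards the robot. It is to be left standing.
Mind the look-alikes: they are no part of the job. Of the things like the part that bears orange_tip, leave any that is green; of the rest the larger one is meant.

How it is judged:
By the outcome, as a careful person would: the job done as asked, in the order asked, and still so for the second after the job is handed in, with the robot touching nothing.
It also fails if it takes over 43 s, if anything falls off the work surface, if the arm or the gripper's body presses on something with over 40 N, if the wrist force passes 120 N, or if a joint passes its speed limit or range.

### The arm

A 6-joint arm with a two-finger parallel gripper is mounted at the origin on the work surface. World frame = base frame: x ahead of the robot, y to its left, z up, the work surface at z = 0. Lengths are in m, angles in rad, forces in N, time in s.
With the tool pointing down it reaches from about 0.35 to 0.975 m from the base axis. Payload 17.4 kg.
Tool frame: the origin (TCP) lies at the very end of the fingers, on their centre line; the grasp point (between the pads) lies 19 mm behind it; z points along the fingers, y is the line along which they close (so a half turn about z gives the same grasp; the last joint's range is limited). The gripper opens to 85 mm and grips with 20 to 120 N. Pads are 22 mm wide; open, the fingers measure 114 mm over their backs; the gripper's body (76 mm by 85 mm) begins 54 mm behind the grasp point. The pads swing forward as they close: fully open they stand 13 mm farther back than shut.
Start: joints at [1.119, 0.116, 1.442, -0, 1.584, -0.038], TCP at [0.271, 0.618, 0.196] pointing down, gripper open.
Joint ranges: [-2.83, 2.83], [-0.83, 2.19], [0.07, 2.5], [-1.14, 4.28], [0.01, 3], [-2.97, 2.97]. Speed limits (rad/s): [1.89, 1.89, 2.22, 3.14, 3.14, 3.14].

### API

Orientations are given as a unit quaternion [w, x, y, z].
In Python, from station import env gives the robot as it stands.
- The arm moves only by the tool apply_moves, never from a script. Its argument "deltas" is one flat list of numbers, 5 for each row, row after row: the shift along the world's x, y, z in mm, then the turn about the world's z in rad, then the gripper command: -1 is fully open, 1 is shut, values between are in proportion. A call has 1 to 10 rows; each row shifts and turns the commanded pose from where the row before left it; what a row does not reach is not made up. A row lasts 1/12 s, in which the tool goes at most 41.7 mm and 7.16 degrees, less where a joint would pass 70% of its speed; a pose out of reach is approached as far as the arm can. A call is refused whole if a number of a shift passes 41.7 or a number of a turn 0.125, either way. A call with a gripper value outside its range is refused whole. The fingers move at their own pace and stop on an object; the grip force is fixed at half the most. Time passes only in rows, so rows that do not move let the fingers close. It gives the time, the measured TCP pose, the force, the opening and the grip force at its end, in the units of the state.
- env.get_obs(): the state, without advancing time (a new reading comes with each control period).
- env.camera(name): name is "scene" or "side" or "wrist"; returns a dict with "img" (420x560x3 uint8, red, green, blue), "fx", "fy", "cx", "cy" (pixels), "world_to_cam" (4x4, takes a point from world to camera coordinates). Camera axes: x right, y down, z forward; pixel columns grow to the right and rows downward; lengths in m; the calibration is good to about 2 mm. A picture is of the moment at which its call begins. There is no depth.
- env.hand_in(): hands the job in; it is judged then, once.
The state is a dict: "time_s": time; "joints": joint angles; "qd": joint speeds; "joint_efforts": joint torques, N m; "eef_pos": TCP position; "orientation": TCP orientation; "wrist_force": force on the tool from outside, world axes, zero at the start; "moment": the same for the moment, N m; "width": finger opening in m; "grip_force": force on a finger pad.
Only numpy, scipy, OpenCV 4.12 (cv2) and the standard library are available. Lean on these libraries where they do the work, as an engineer would, in place of code of your own. Each camera call takes 0.05 s, during which the arm holds its last target. There are 200 camera calls.

## Working session

There is one attempt and no reset: what is moved stays moved. The work goes in short steps, Python scripts to look and compute and a tool call to move; the robot and the scene stay as the last step left them, time stands still between calls to the robot, and variables do not carry over. Pictures are saved under pics/ and viewed, at most 10 in all, crops included, and the job is handed in when it is done.

Besides the shell and the picture viewer there is one more tool, called as name(argument=value, ...), one argument or row to a line, values as JSON. apply_moves: Moves the arm, as the interface text tells. Its arguments: {"type":"object","properties":{"deltas":{"type":"array","items":{"type":"number"}}},"required":["deltas"]}

```bash
mkdir -p pics
cat > h.py <<'E'
import numpy as np, cv2, pickle
from station import env
def snap(n,f):
    c=env.camera(n); cv2.imwrite(f'pics/{f}.png',c['img'][:,:,::-1]); pickle.dump(c,open(f'pics/{f}.pkl','wb')); return c
def load(f): return pickle.load(open(f'pics/{f}.pkl','rb'))
def ray(c,u,v):
    T=np.array(c['world_to_cam']);R=T[:3,:3];o=-R.T@T[:3,3]
    return o,R.T@np.array([(u-c['cx'])/c['fx'],(v-c['cy'])/c['fy'],1])
def onz(c,u,v,z):
    o,d=ray(c,u,v);return o+d*(z-o[2])/d[2]
def tri(c1,p1,c2,p2):
    o1,d1=ray(c1,*p1);o2,d2=ray(c2,*p2)
    s=np.linalg.lstsq(np.c_[d1,-d2],o2-o1,rcond=None)[0]
    a=o1+s[0]*d1;b=o2+s[1]*d2
    return (a+b)/2,np.linalg.norm(a-b)
def proj(c,p):
    q=np.array(c['world_to_cam'])@np.r_[p,1];return c['fx']*q[0]/q[2]+c['cx'],c['fy']*q[1]/q[2]+c['cy']
E
python3 - <<'E'
from h import *
for n in('scene','side'): 
    c=snap(n,n+'0'); print(n,onz(c,280,210,0),ray(c,280,210)[0])
print(env.get_obs())
E
```

```text
scene [ 0.49676615 -0.15501366  0.        ] [0.82577433 0.45016976 0.42753017]
side [ 0.55767844 -0.20593869  0.        ] [0.34280362 0.59298442 0.47473918]
{'time_s': 0.1, 'joints': array([ 1.11918536e+00,  1.16479054e-01,  1.44223680e+00, -4.09733343e-06,
        1.58401375e+00, -3.78185124e-02]), 'qd': array([ 0.00030382, -0.00192927, -0.00119853,  0.00129182, -0.00088886,
       -0.00036976]), 'joint_efforts': array([ 1.92722873e-03, -7.33664703e+01, -6.33787608e+01,  1.13240405e-04,
        5.21246504e-03,  3.95257280e-05]), 'eef_pos': array([0.2713294 , 0.61781939, 0.19478455]), 'orientation': array([-1.35742256e-04,  2.05423307e-01,  9.78673051e-01, -5.52033820e-04]), 'wrist_force': array([0.21885427, 0.32218288, 0.95340531]), 'moment': array([-0.06616627,  0.01645779, -0.02388264]), 'grip_force': 0.0, 'width': 0.08541035396208388}
```

View pics/scene0.png

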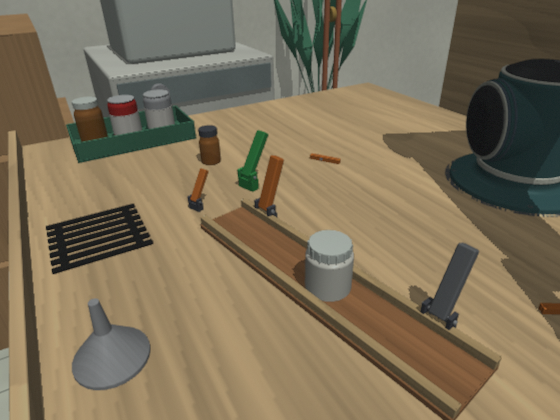

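View pics/side0.png

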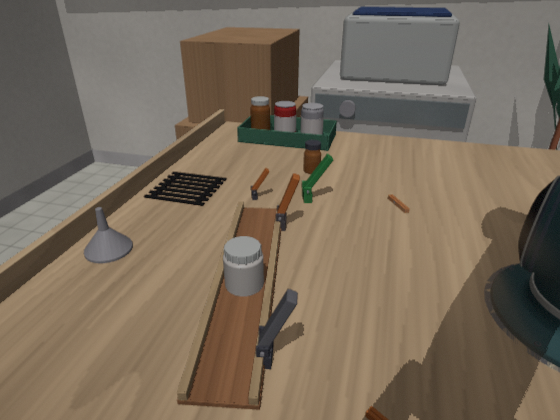

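Candidates for the orange flag, in the scene picture: a small orange flag off the lane at (199,187), a green one at (255,160), and the larger orange one on the runner rail at (272,183), which I choose. The grey flag is at (452,285) and the white canister at (330,265). I'll check the choice in one crop.

Run:
```python
from h import *
A=load('scene0');B=load('side0')
a=cv2.resize(A['img'][140:240,180:310],None,fx=3,fy=3,interpolation=2)[:,:,::-1]
b=cv2.resize(B['img'][160:260,225:355],None,fx=3,fy=3,interpolation=2)[:,:,::-1]
d=cv2.resize(A['img'][220:420,380:510],None,fx=3,fy=3,interpolation=2)[:,:,::-1]
e=cv2.resize(B['img'][190:390,190:320],None,fx=3,fy=3,interpolation=2)[:,:,::-1]
cv2.imwrite('pics/crop.png',np.hstack([np.vstack([a,b]),d])[:600])
for n,c,box in(('scene',A,(255,150,290,218)),('side',B,(272,170,305,218))):
    hsv=cv2.cvtColor(c['img'],cv2.COLOR_RGB2HSV)
    m=cv2.inRange(hsv,(3,170,90),(16,255,255)); k=np.zeros_like(m); x0,y0,x1,y1=box;k[y0:y1,x0:x1]=m[y0:y1,x0:x1]
    cs=max(cv2.findContours(k,0,2)[0],key=cv2.contourArea);print(n,cv2.contourArea(cs),cv2.boxPoints(cv2.minAreaRect(cs)).round(1).tolist())
```

```text
scene 604.5 [[257.3999938964844, 207.39999389648438], [270.5, 154.89999389648438], [283.20001220703125, 158.10000610351562], [270.1000061035156, 210.5]]
side 249.5 [[277.0, 211.60000610351562], [293.3999938964844, 173.3000030517578], [300.29998779296875, 176.3000030517578], [283.8999938964844, 214.5]]
```

View pics/crop.png

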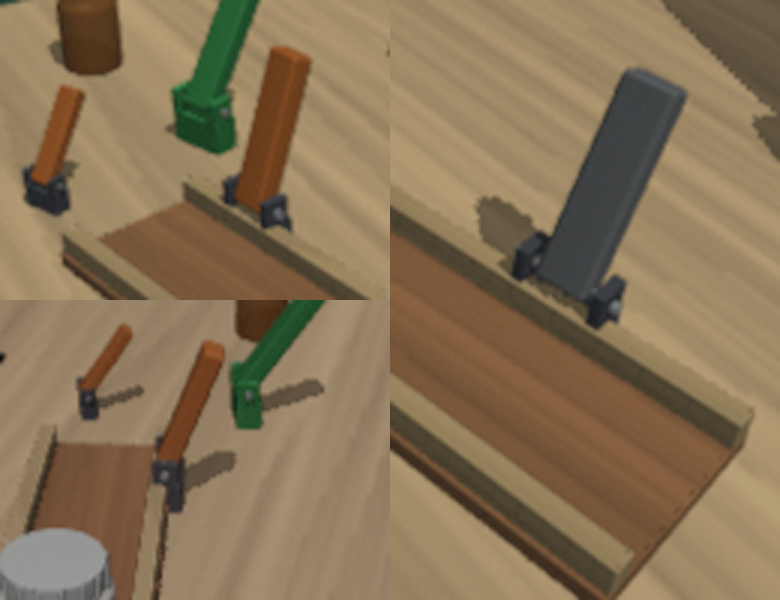

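Run:
```python
from h import *
A=load('scene0');B=load('side0')
P=[onz(A,*p,.024) for p in((243.3,200.7),(201.7,219.3),(500.7,356.7),(460.7,403.3))]
print(np.round(P,3))
n1,f1,n2,f2=P
yv=(n1+f1-n2-f2);yv/=np.linalg.norm(yv);xv=np.array([yv[1],-yv[0],0]);o=sum(P)/4;o[2]=0
print('yaw',np.degrees(np.arctan2(-yv[0],yv[1])),o,yv,xv,np.linalg.norm(n1-n2),np.linalg.norm(n1-f1))
loc=lambda p:np.array([(p-o)@xv,(p-o)@yv,p[2]]).round(4)
for n,a,b in(('tip',(276.5,159),(296,176.5)),('pin',(266,207.7),(281,216)),('gtip',((655-390)/3+380,82/3+220),(291,295)),('cap top',(330,246),(243,250))):
    p,e=tri(A,a,B,b);print(n,p.round(4),e.round(4),loc(p))
print(loc(onz(A,330,243,.08)),loc(onz(B,243,248,.08)))
```

```text
[[ 0.559 -0.187  0.024]
 [ 0.65  -0.166  0.024]
 [ 0.454  0.293  0.024]
 [ 0.541  0.31   0.024]]
yaw -167.3621323404497 [0.550845   0.06252167 0.        ] [ 0.21878819 -0.97577237  0.        ] [-0.97577237 -0.21878819  0.        ] 0.49094804521760016 0.09359499160350535
tip [ 0.5078 -0.1437  0.1181] 0.0044 [0.0871 0.1918 0.1181]
pin [ 0.5364 -0.1356  0.0277] 0.0006 [0.0574 0.1901 0.0277]
gtip [0.4328 0.2044 0.1187] 0.0031 [ 0.0841 -0.1643  0.1187]
cap top [0.5452 0.076  0.0807] 0.0016 [ 0.0025 -0.0144  0.0807]
[ 0.0076 -0.0101  0.08  ] [ 0.0017 -0.0065  0.08  ]
```

Run:
```python
from h import *
A=load('scene0');B=load('side0')
o=np.array([.551,.0625,0]);u=np.array([.976,.219,0]);w=np.array([.219,-.976,0])
for n,a,b in(('gbase',(249,182),(307,195)),('gtip',(262,134),(329,158)),('small',(199,190),(257,190)),('tip',(276.5,159),(296,176.5))):
    p,e=tri(A,a,B,b);print(n,p.round(3),e.round(4),'uw',((p-o)@u).round(3),((p-o)@w).round(3))
```

```text
gbase [ 0.508 -0.27   0.013] 0.0016 uw -0.115 0.315
gtip [ 0.463 -0.288  0.106] 0.0029 uw -0.163 0.323
small [ 0.624 -0.243  0.032] 0.0131 uw 0.005 0.315
tip [ 0.508 -0.144  0.118] 0.0044 uw -0.087 0.192
```

apply_moves(
  deltas=[9,-38.5,0,-0.093,1,9,-38.5,0,-0.093,1,9,-38.5,0,-0.093,1,9,-38.5,0,-0.093,1,9,-38.5,0,-0.093,1,9,-38.5,0,-0.093,1,9,-38.5,0,-0.093,1,9,-38.5,0,-0.093,1,9,-38.5,0,-0.093,1,9,-38.5,0,-0.093,1],
)

```text
time_s: 0.93
eef_pos: [0.3612, 0.2313, 0.1954]
orientation: [0.0, 0.624, 0.781, 0.0]
wrist_force: [0.8, -0.6, 1.1]
width: -0.0004
grip_force: 0.0
```

apply_moves(
  deltas=[9,-38.5,0,0,1,9,-38.5,0,0,1,9,-38.5,0,0,1,9,-38.5,0,0,1,9,-38.5,0,0,1,9,-38.5,0,0,1,9,-38.5,0,0,1,9,-38.5,0,0,1,9,-38.5,0,0,1,0,0,0,0,1],
)

```text
time_s: 1.77
eef_pos: [0.4426, -0.1187, 0.1948]
orientation: [-0.0, 0.624, 0.781, -0.001]
wrist_force: [0.5, 1.0, 0.3]
width: 0.0
grip_force: 0.0
```

apply_moves(
  deltas=[2,-37.5,0,0,1,0,0,-35,0,1,0,0,-35,0,1,0,0,-33,0,1,0,0,0,0,1],
)

```text
time_s: 2.18
eef_pos: [0.4415, -0.15, 0.0861]
orientation: [-0.004, 0.623, 0.782, -0.001]
wrist_force: [-1.0, 0.5, -1.4]
width: 0.0002
grip_force: 0.0
```

Run:
```python
from h import *
c=snap('scene','s1'); print(env.get_obs()['eef_pos'])
d=snap('side','s1b')
cv2.imwrite('pics/v1.png',np.hstack([cv2.resize(x['img'][100:300,150:350],None,fx=2,fy=2)[:,:,::-1] for x in(c,d)]))
```

```text
[ 0.44276117 -0.15035751  0.08995058]
```

View pics/v1.png

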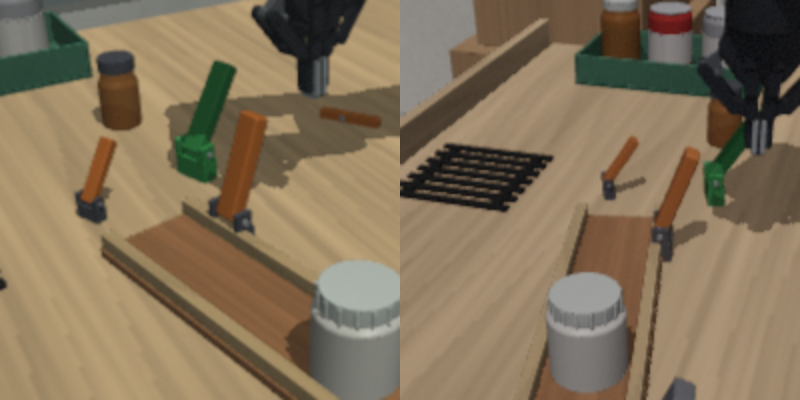

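The closed gripper is at scene (307,145), on the robot side of the orange flag at (271,180). The green flag is well clear. Next I push.

apply_moves(
  deltas=[20,1,0,0,1,19,4,0,0,1,19,4,0,0,1,19,4,0,0,1,15,3.5,-2,0,1,15,3.5,-2,0,1,12,3,-10,0,1,12,3,-10,0,1,0,0,0,0,1],
)

```text
time_s: 3.03
eef_pos: [0.5773, -0.1244, 0.0695]
orientation: [0.0, 0.622, 0.783, 0.0]
wrist_force: [0.6, 1.1, 0.0]
width: -0.0001
grip_force: 0.0
```

apply_moves(
  deltas=[6,1.3,-10,0,1,6,1.3,-10,0,1,0,0,-5,0,1,0,0,0,0,1,0,0,0,0,1],
)

```text
time_s: 3.45
eef_pos: [0.5871, -0.1224, 0.0435]
orientation: [-0.0, 0.623, 0.783, -0.0]
wrist_force: [0.5, -0.4, 1.2]
width: 0.0001
grip_force: 0.0
```

apply_moves(
  deltas=[5,1,-3,0,1,5,1,-2,0,1,0,0,0,0,1,0,0,0,0,1],
)

```text
time_s: 3.78
eef_pos: [0.5976, -0.1203, 0.0385]
orientation: [-0.0, 0.622, 0.783, -0.0]
wrist_force: [0.4, 0.0, 0.6]
width: 0.0002
grip_force: 0.0
```

apply_moves(
  deltas=[0,0,-2,0,1,0,0,0,0,1,0,0,0,0,1],
)

```text
time_s: 4.03
eef_pos: [0.5973, -0.1204, 0.0364]
orientation: [-0.0, 0.622, 0.783, -0.0]
wrist_force: [0.4, 0.4, 0.1]
width: -0.0002
grip_force: 0.0
```

Run:
```python
from h import *
c=snap('scene','s2'); d=snap('side','s2b')
cv2.imwrite('pics/v2.png',np.hstack([cv2.resize(c['img'][120:280,180:340],None,fx=2.5,fy=2.5)[:,:,::-1],cv2.resize(d['img'][130:290,180:340],None,fx=2.5,fy=2.5)[:,:,::-1]]))
```

```text
(no output)
```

View pics/v2.png

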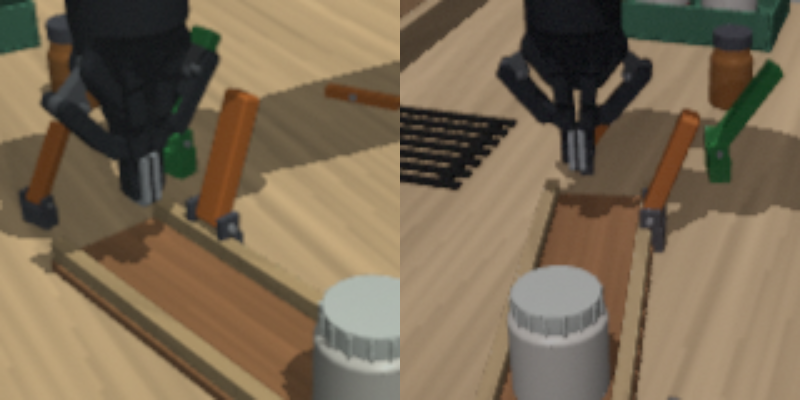

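The flag was missed. The fingers are past the lane's end, with the tip at scene (239,200) and side (252,198). I'll check the calibration against the known TCP.

Run:
```python
from h import *
A=load('s2');B=load('s2b');e=env.get_obs()['eef_pos'];print(e,proj(A,e),proj(B,e))
print(tri(A,(239,200),B,(252,198)))
A0=load('scene0');print(np.abs(A['world_to_cam']-A0['world_to_cam']).max())
for c in (A,B): print(c['fx'],c['fy'],c['cx'],c['cy'],np.round(c['world_to_cam'],3).tolist())
```

```text
[ 0.59738864 -0.12039743  0.03658669] (np.float64(238.78247080957732), np.float64(216.93714028047745)) (np.float64(251.68951646359835), np.float64(211.8887341472751))
(array([ 0.59504928, -0.11874632,  0.07115334]), np.float64(0.000561914957169492))
0.0
416.77211283986213 416.77211283986213 284.1096769905136 208.93902294918874 [[-0.868, 0.496, -0.016, 0.5], [0.272, 0.45, -0.851, -0.063], [-0.415, -0.743, -0.525, 0.902], [0.0, 0.0, 0.0, 1.0]]
408.2081347016078 408.2081347016078 275.70918588531873 211.88386780769738 [[-0.963, -0.27, -0.002, 0.491], [-0.134, 0.484, -0.865, 0.17], [0.235, -0.833, -0.502, 0.651], [0.0, 0.0, 0.0, 1.0]]
```

Run:
```python
from h import *
print(tri(load('s1'),(307.5,147.5),load('s1b'),(329,175)))
```

```text
(array([ 0.44162359, -0.14678318,  0.12604295]), np.float64(0.00856020214646406))
```

The same check at the earlier pose gives the same result. The real fingertips are 35 mm above the reported TCP z while x and y agree, so I passed over the flag. I'll go back and redo the push with that offset.

apply_moves(
  deltas=[0,0,41,0,1,0,0,41,0,1,-39,-8.5,0,0,1,-39,-8.5,0,0,1,-39,-8.5,0,0,1,-39,-8.5,0,0,1,0,0,0,0,1,0,0,-35,0,1,0,0,-35,0,1,0,0,0,0,1],
)

```text
time_s: 4.97
eef_pos: [0.4387, -0.1533, 0.043]
orientation: [-0.003, 0.623, 0.783, -0.001]
wrist_force: [-1.2, 1.5, -2.1]
width: 0.0
grip_force: 0.0
```

apply_moves(
  deltas=[20,4.4,0,0,1,20,4.4,0,0,1,20,4.4,0,0,1,16,3.5,0,0,1,0,0,0,0,1],
)

```text
time_s: 5.38
eef_pos: [0.5212, -0.1375, 0.0519]
orientation: [0.002, 0.622, 0.783, 0.001]
wrist_force: [-0.2, -0.8, 14.3]
width: 0.0002
grip_force: 6.6
```

Run:
```python
from h import *
c=snap('scene','s3'); d=snap('side','s3b'); o=env.get_obs(); print(o['eef_pos'],o['wrist_force'])
cv2.imwrite('pics/v3.png',np.hstack([cv2.resize(c['img'][120:280,180:340],None,fx=2.5,fy=2.5)[:,:,::-1],cv2.resize(d['img'][130:290,180:340],None,fx=2.5,fy=2.5)[:,:,::-1]]))
```

```text
[ 0.51984955 -0.13787203  0.05189671] [ 0.30111809 -1.28192118 13.8901071 ]
```

View pics/v3.png

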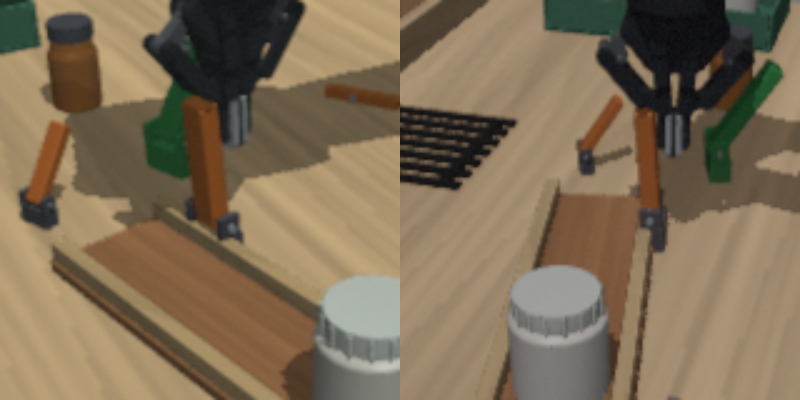

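The flag is now just past vertical, with its tip at side (278,174), and the fingers are behind it at side (290,192). The bar's end is touching the knuckles (14 N upward), so I'll raise the tool and push nearer the tip.

apply_moves(
  deltas=[0,0,11,0,1,0,0,11,0,1,0,0,0,0,1],
)

```text
time_s: 5.73
eef_pos: [0.5187, -0.138, 0.0742]
orientation: [0.002, 0.622, 0.783, 0.001]
wrist_force: [-0.2, 0.0, 0.8]
width: -0.0001
grip_force: 0.0
```

apply_moves(
  deltas=[19,4,-1,0,1,19,4,-2,0,1,15,3.5,-12,0,1,15,3.5,-12,0,1,0,0,0,0,1],
)

```text
time_s: 6.15
eef_pos: [0.5862, -0.122, 0.0416]
orientation: [-0.001, 0.622, 0.783, -0.0]
wrist_force: [0.7, -0.7, -0.2]
width: 0.0
grip_force: 0.0
```

apply_moves(
  deltas=[6,1.2,-12,0,1,6,1.2,-12,0,1,2,0.5,-6,0,1,0,0,0,0,1,0,0,0,0,1],
)

```text
time_s: 6.57
eef_pos: [0.599, -0.1198, 0.0131]
orientation: [-0.0, 0.623, 0.783, -0.0]
wrist_force: [-0.2, -0.7, -0.4]
width: -0.0001
grip_force: 0.0
```

apply_moves(
  deltas=[0,0,-3,0,1,0,0,-2,0,1,0,0,0,0,1,0,0,0,0,1],
)

```text
time_s: 6.9
eef_pos: [0.5993, -0.1199, 0.0087]
orientation: [0.0, 0.623, 0.783, 0.0]
wrist_force: [-0.2, -0.5, -0.3]
width: -0.0001
grip_force: 0.0
```

apply_moves(
  deltas=[0,0,-2,0,1,0,0,-2,0,1,0,0,0,0,1,0,0,0,0,1],
)

```text
time_s: 7.23
eef_pos: [0.5994, -0.1198, 0.0044]
orientation: [-0.0, 0.622, 0.783, -0.0]
wrist_force: [0.5, 1.0, -0.2]
width: -0.0002
grip_force: 0.0
```

Run:
```python
from h import *
c=snap('scene','s4'); d=snap('side','s4b'); o=env.get_obs(); print(o['eef_pos'],o['wrist_force'])
cv2.imwrite('pics/v4.png',np.hstack([cv2.resize(c['img'][120:280,180:340],None,fx=2.5,fy=2.5)[:,:,::-1],cv2.resize(d['img'][130:290,180:340],None,fx=2.5,fy=2.5)[:,:,::-1]]))
```

```text
[ 0.5993719  -0.11973436  0.00447126] [-1.06801248 -0.67517362 -0.42877769]
```

View pics/v4.png

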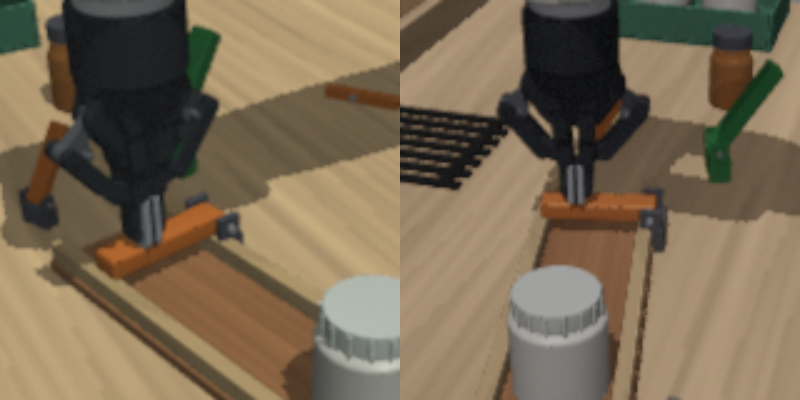

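The flag is down to near level across the runner, its free end by the far rail at scene (224,225). I'll keep pressing until I feel contact.

apply_moves(
  deltas=[0,0,-2,0,1,0,0,-2,0,1,0,0,0,0,1,0,0,0,0,1],
)

```text
time_s: 7.67
eef_pos: [0.5999, -0.1199, 0.0034]
orientation: [0.001, 0.622, 0.783, 0.0]
wrist_force: [-14.9, 3.2, 30.7]
width: -0.0002
grip_force: 15.4
```

apply_moves(
  deltas=[0,0,-2,0,1,0,0,-1,0,1,0,0,0,0,1,0,0,0,0,1],
)

```text
time_s: 8.0
eef_pos: [0.6002, -0.12, 0.0027]
orientation: [0.001, 0.622, 0.783, 0.0]
wrist_force: [-28.3, 5.9, 54.7]
width: -0.0
grip_force: 27.4
```

Hard contact at reported z 0.003 (real about 0.038), so the flag is on its stop. Now I retract and move behind the canister.

apply_moves(
  deltas=[0,0,15,0,1,0,0,40,0,1,0,0,40,0,1,0,0,35,0,1,-8.5,34,0,0,1,-8.5,34,0,0,1,-8.5,34,0,0,1,-8.5,34,0,0,1,-8.5,34,0,0,1,-8.5,34,0,0,1],
)

```text
time_s: 8.83
eef_pos: [0.5477, 0.0857, 0.1276]
orientation: [0.0, 0.623, 0.783, 0.0]
wrist_force: [0.7, -0.2, 0.7]
width: -0.0
grip_force: 0.0
```

apply_moves(
  deltas=[-8.5,34,0,0,1,-8.5,34,0,0,1,0,0,0,0,1,0,0,0,0,1],
)

```text
time_s: 9.17
eef_pos: [0.5309, 0.1537, 0.1275]
orientation: [0.0, 0.621, 0.784, 0.0]
wrist_force: [0.2, -0.2, -0.7]
width: 0.0001
grip_force: 0.0
```

Run:
```python
from h import *
c=snap('scene','s5'); d=snap('side','s5b'); e=env.get_obs()['eef_pos']; print(e)
o=np.array([.551,.0625,0]);u=np.array([.976,.219,0]);w=np.array([.219,-.976,0])
print((e-o)@u,(e-o)@w)
cv2.imwrite('pics/v5.png',np.hstack([cv2.resize(c['img'][130:430,180:480],None,fx=1.3,fy=1.3)[:,:,::-1],cv2.resize(d['img'][120:410,140:440],None,fx=1.3,fy=390/290)[:377][:,:,::-1] if 0 else cv2.resize(d['img'][130:430,140:440],None,fx=1.3,fy=1.3)[:,:,::-1]]))
```

```text
[0.53152295 0.15186685 0.12748205]
0.0005617441244445936 -0.09148752154993756
```

View pics/v5.png

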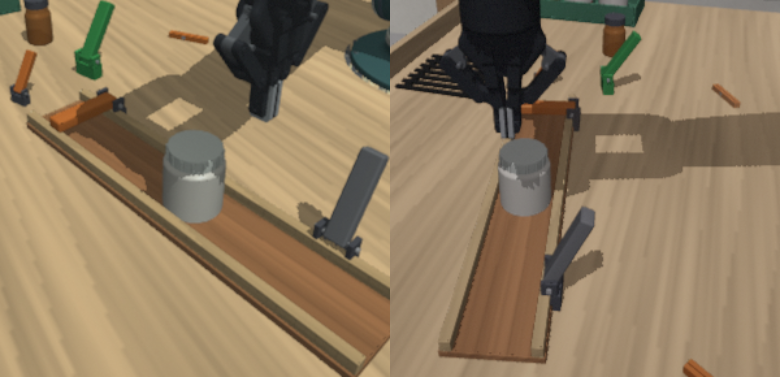

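The orange flag lies flat across the lane at scene crop (85,110) and the grey flag still stands at (355,195). The gripper is above the lane, on the grey side of the canister. Next I descend and push.

apply_moves(
  deltas=[0,0,-40,0,1,0,0,-40,0,1,0,0,-30,0,1,0,0,-8,0,1,0,0,0,0,1,0,0,0,0,1],
)

```text
time_s: 9.77
eef_pos: [0.5323, 0.1517, 0.0109]
orientation: [0.0, 0.623, 0.782, 0.0]
wrist_force: [-0.2, -0.7, 0.1]
width: 0.0002
grip_force: 0.0
```

apply_moves(
  deltas=[2,-10,0,0,1,2,-10,0,0,1,1,-5,0,0,1,1,-4,0,0,1,1,-4,0,0,1,1,-4,0,0,1,1,-4,0,0,1,1,-4,0,0,1],
)

```text
time_s: 10.43
eef_pos: [0.5417, 0.1072, 0.0098]
orientation: [0.0, 0.622, 0.783, 0.0]
wrist_force: [-0.1, 4.8, 3.0]
width: 0.0003
grip_force: 2.0
```

apply_moves(
  deltas=[1.1,-4.9,0,0,1,1.1,-4.9,0,0,1,1.1,-4.9,0,0,1,1.1,-4.9,0,0,1,1.1,-4.9,0,0,1,1.1,-4.9,0,0,1,1.1,-4.9,0,0,1],
)

```text
time_s: 11.02
eef_pos: [0.5492, 0.0724, 0.0095]
orientation: [-0.0, 0.623, 0.783, -0.0]
wrist_force: [-1.0, 4.9, 4.2]
width: -0.0003
grip_force: 2.0
```

Run:
```python
from h import *
c=snap('scene','s6'); d=snap('side','s6b'); e=env.get_obs()['eef_pos']
o=np.array([.551,.0625,0]);u=np.array([.976,.219,0]);w=np.array([.219,-.976,0])
print(e,(e-o)@u,(e-o)@w)
cv2.imwrite('pics/v6.png',np.hstack([cv2.resize(c['img'][140:340,180:380],None,fx=2,fy=2)[:,:,::-1],cv2.resize(d['img'][140:340,160:360],None,fx=2,fy=2)[:,:,::-1]]))
```

```text
[0.549168   0.07195864 0.00930752] 0.0002834137541178075 -0.009632844895228533
```

View pics/v6.png

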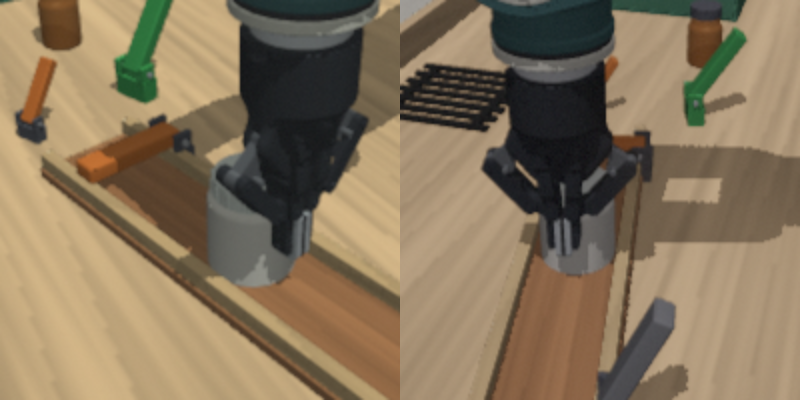

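The canister is upright in the lane at scene (307,252) and sliding ahead of the fingers.

apply_moves(
  deltas=[1.1,-4.9,0,0,1,1.1,-4.9,0,0,1,1.1,-4.9,0,0,1,1.1,-4.9,0,0,1,1.1,-4.9,0,0,1,1.1,-4.9,0,0,1,1.1,-4.9,0,0,1,1.1,-4.9,0,0,1,1.1,-4.9,0,0,1,1.1,-4.9,0,0,1],
)

```text
time_s: 11.95
eef_pos: [0.5602, 0.0234, 0.0095]
orientation: [-0.0, 0.622, 0.783, -0.0]
wrist_force: [-0.8, 1.5, -0.8]
width: -0.0001
grip_force: 1.0
```

apply_moves(
  deltas=[1.1,-4.9,0,0,1,1.1,-4.9,0,0,1,1.1,-4.9,0,0,1,1.1,-4.9,0,0,1,1.1,-4.9,0,0,1,1.1,-4.9,0,0,1,0.7,-2.9,0,0,1,0.4,-2,0,0,1],
)

```text
time_s: 12.62
eef_pos: [0.5679, -0.0108, 0.0095]
orientation: [-0.0, 0.623, 0.783, -0.0]
wrist_force: [-0.7, 1.6, 0.8]
width: 0.0001
grip_force: 1.0
```

apply_moves(
  deltas=[0.6,-2.5,0,0,1,0.6,-2.5,0,0,1,0.6,-2.5,0,0,1,0.4,-2,0,0,1,0.4,-2,0,0,1],
)

```text
time_s: 13.03
eef_pos: [0.5705, -0.022, 0.0095]
orientation: [-0.0, 0.622, 0.783, 0.0]
wrist_force: [-0.8, 1.8, 0.0]
width: -0.0
grip_force: 1.0
```

apply_moves(
  deltas=[0.4,-2,0,0,1,0.4,-2,0,0,1,0.4,-2,0,0,1],
)

```text
time_s: 13.28
eef_pos: [0.5716, -0.028, 0.0095]
orientation: [-0.0, 0.622, 0.783, -0.0]
wrist_force: [0.2, 2.2, -0.8]
width: -0.0001
grip_force: 1.0
```

w is now 0.093, close to the flag.

apply_moves(
  deltas=[0.4,-2,0,0,1,0.4,-2,0,0,1],
)

```text
time_s: 13.45
eef_pos: [0.5725, -0.0321, 0.0095]
orientation: [-0.0, 0.622, 0.783, -0.0]
wrist_force: [-0.9, 1.9, 0.0]
width: 0.0002
grip_force: 1.0
```

apply_moves(
  deltas=[0.4,-1.5,0,0,1,0.2,-1,0,0,1],
)

```text
time_s: 13.62
eef_pos: [0.5731, -0.0346, 0.0095]
orientation: [-0.0, 0.623, 0.783, -0.0]
wrist_force: [0.2, 2.4, 0.4]
width: 0.0003
grip_force: 1.0
```

apply_moves(
  deltas=[0.4,-1.5,0,0,1,0.4,-1.5,0,0,1],
)

```text
time_s: 13.78
eef_pos: [0.5739, -0.0375, 0.0095]
orientation: [0.0, 0.622, 0.783, 0.0]
wrist_force: [-1.0, 2.2, -0.2]
width: -0.0001
grip_force: 1.0
```

apply_moves(
  deltas=[0.4,-1.5,0,0,1,0.4,-1.5,0,0,1],
)

```text
time_s: 13.95
eef_pos: [0.5746, -0.0384, 0.0099]
orientation: [-0.001, 0.622, 0.783, 0.002]
wrist_force: [-5.1, 28.9, 10.7]
width: -0.0003
grip_force: 15.1
```

That is firm contact against the flag (29 N). I'll back off gently and look.

apply_moves(
  deltas=[-0.4,1.5,0,0,1,-0.4,2,0,0,1,-1,5,0,0,1,-4,20,0,0,1,-6,25,0,0,1,0,0,40,0,1,0,0,40,0,1,0,30,40,0,1,0,30,0,0,1,0,0,0,0,1],
)

```text
time_s: 14.78
eef_pos: [0.5638, 0.0715, 0.1257]
orientation: [0.001, 0.622, 0.783, 0.002]
wrist_force: [0.5, 0.7, -0.7]
width: 0.0004
grip_force: 0.0
```

Run:
```python
from h import *
c=snap('scene','s7'); d=snap('side','s7b'); print(env.get_obs()['time_s'])
cv2.imwrite('pics/v7.png',np.hstack([cv2.resize(c['img'][130:330,180:380],None,fx=2,fy=2)[:,:,::-1],cv2.resize(d['img'][140:340,160:360],None,fx=2,fy=2)[:,:,::-1]]))
```

```text
14.8833
```

View pics/v7.png

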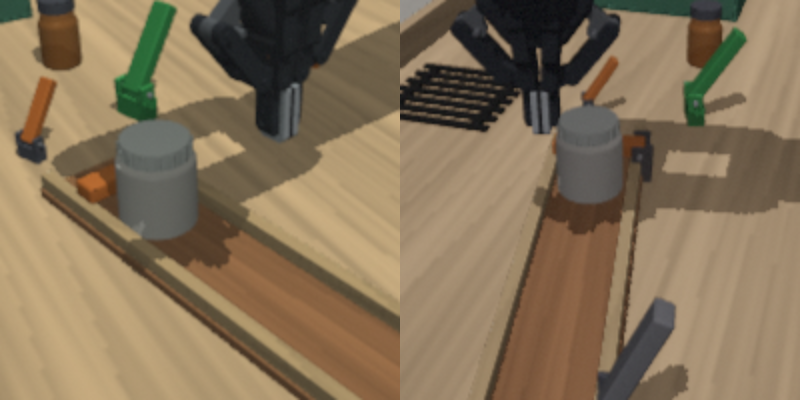

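The canister stands upright against the lowered orange flag (flag tip at scene (226,223), the same as before the push). The grey flag is still up and the gripper is clear, so I'm handing in.

```bash
python3 -c "
from station import env
print(env.hand_in())"
```

```text
the job is handed in; nothing more can be done
None
```

I handed the job in at about 15 s: the orange flag is down across the runner, the white canister stands upright against it, and the grey flag is still up. My first push missed the flag because the fingertips are really 35 mm above the reported height, so I pushed again; the highest wrist force I read was about 62 N, pressing the flag onto its stop with the fingertips.

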